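Start the purge on a coin storage canister

ROBOT

A 6-joint arm with a two-finger parallel gripper is mounted at the origin on the work surface. World frame = base frame: x ahead of the robot, y to its left, z up, the work surface at z = 0. Lengths are in m, angles in rad, forces in N, time in s.
With the tool pointing down it reaches from about 0.275 to 0.875 m from the base axis. Payload 12.5 kg.
Tool frame: the origin (TCP) lies on the centre line of the jaws, within the pads' length; the fingertips stand r.finger_overhang ahead of it and the grasp point (between the pads) lies 3 mm ahead of it (r.finger_overhang is the distance from the TCP to the fingertips, in m); z points along the fingers, y is the line along which they close (so a half turn about z gives the same grasp; the last joint's range is limited). The gripper opens to 85 mm and grips with 20 to 120 N. Pads are 22 mm wide; open, the fingers measure 114 mm over their backs; the gripper's body (76 mm by 85 mm) begins 54 mm behind the grasp point. The pads swing forward as they close: fully open they stand 13 mm farther back than shut.
Start: joints at [-1.309, 0.351, 1.652, -0, 1.139, -0.085], TCP at [0.187, -0.517, 0.253] pointing down, gripper open.
Joint ranges: [-2.75, 2.75], [-0.79, 2.1], [0.01, 2.65], [-1.57, 4.71], [0.07, 3.14], [-2.87, 2.87]. Speed limits (rad/s): [2.22, 2.22, 2.79, 3.14, 3.14, 3.14].

INTERFACE

Orientations are given as a unit quaternion [x, y, z, w].
In Python, from cell import r, optics gives the robot as it stands. The module is installed in compiled form; this text tells all that it offers. Calls block until the motion is done:
- r.move_to(position, orientation): joint-space move of the TCP to a pose.
- r.move_linear(position, rot=None, vel=0.15): straight line of the TCP; rot=None keeps the orientation; vel is the mean speed in m/s.
- r.set_joints(angles): joint-space move.
- r.set_gripper(opening, squeeze=None): opening from 0.0 (shut) to 1.0 (fully open); squeeze is the grip in N (None keeps the last); returns when the fingers have stopped.
- r.sleep(seconds).
- r.inverse_kinematics(position, orientation): joint angles nearest the present ones, or None.
- optics.get_image(name): name is "scene" or "top"; returns a dict with "pixels" (420x560x3 uint8, red, green, blue), "depth" (420x560 float32, m along the optical axis (not along the pixel's ray), 0 where there is no reading), "fx", "fy", "cx", "cy" (pixels), "D" ([k1, k2, p1, p2, k3] as OpenCV has them; the pictures are not rectified), "camera_from_world" (4x4, takes a point from world to camera coordinates). Camera axes: x right, y down, z forward; pixel columns grow to the right and rows downward; lengths in m; the calibration is good to about 2 mm. A picture is of the moment at which its call begins.
A pose or a line that the arm cannot do raises r.PlanningError and nothing moves.
- r.hand_in(): hands the job in; it is judged then, once.
Readings, each from a call of its own:
- r.current_t(): time.
- r.current_q(): joint angles.
- r.current_qvel(): joint speeds.
- r.current_effort(): joint torques, N m.
- r.current_tool_pos(): TCP position.
- r.current_ee_rot(): TCP orientation.
- r.current_contact_force(): force on the tool from outside, world axes, zero at the start.
- r.current_torque(): the same for the moment, N m.
- r.current_opening(): opening from 0.0 (shut) to 1.0 (fully open).
- r.current_finger_force(): force on a finger pad.
Only numpy, scipy, OpenCV 4.12 (cv2) and the standard library are available. Lean on these libraries where they do the work, as an engineer would, in place of code of your own. Each camera call takes 0.05 s, during which the arm holds its last target. There are 200 camera calls.

TASK

Swing the red-knobbed purge lever to its yellow half-open mark and leave it there; then put the blue bayonet lid into the canister with its white pointers at the white marks, fully down, and turn it clockwise (seen from above) half-way, until the pointers stand at the yellow marks. Never let it reach the red marks, where it locks, and finish still gripping the lid at the half-way position, because its spring turns it back when released. Leave the loupe, ring tray and medal case alone.

Things in the scene. Friction and masses are not known exactly. Their poses are not given: they have to be found in the camera images.
- canister: Dark steel canister fixed to the table, 100 mm diameter, rim 90 mm up, on a bright flange 124 mm wide, 8 mm high. Origin: on its axis at the table top, z up. The mouth: a hole of 32 mm radius through a 7 mm thick inward ledge, widened by two entry slots (19 mm wide, out to 42 mm radius) on its +x and -x sides.
- canister_rim (a point): Centre of the canister's mouth at rim height (90 mm), axes as the canister's. Marks on the rim, each twice, half a turn apart: white on the +x and -x axes (at the slots), yellow 0.70 rad clockwise (seen from above) from the white, red 1.40 rad clockwise from the white (locked).
- collar (a joint): Sprung collar under the ledge whose pockets take the lid's lugs: 0 at rest (pockets under the slots), grows as the lid turns it clockwise, 0.70 half-way, stop at 1.40 (locked; counts as clicked from 1.20). The lugs have about 0.09 rad of play either way, so the collar may trail the lid by that. Spring 0.4 N m/rad towards 0: it turns the lid back if let go.
- lid: Loose blue bayonet lid, about 160 g, lying upright on the table. Origin: centre of its underside, z up. Grey plug of 30 mm radius, 18 mm high; at its foot two steel lugs along +x and -x (13 mm wide, 6 mm high, out to 39 mm radius); above it a cap plate of 44 mm radius, z = 18 to 26 mm. White pointers on the plate at +x and -x, above the lugs. A half turn makes no difference.
- lid_grip (a point): Top centre of the lid's grip bar, 56 mm above the lid's origin. The bar is 60 mm long along the lid's x, 16 mm thick along y, 30 mm tall. With the lid's x along the canister's x it drops in with 2.5 to 3 mm of play; fully down, the plate rests on the rim, the lid's origin is 72 mm and this point 128 mm above the table. Then it turns only clockwise.
- valve: Purge valve fixed to the table: grey base plate 150 mm (x, from -125 to +25 mm) by 190 mm (y), 5 mm thick; brass body 48 mm wide, 27 mm high, with a stub on its +x side. Origin: on the lever's pivot axis at the table top, z up. Marks on the plate 110 mm from the pivot: yellow (half-open) in the -x direction, red (shut) 0.8 rad clockwise and green (open) 0.8 rad anticlockwise from it.
- purge_lever (a joint): Angle of the flat steel lever about the vertical pivot: 0 at the red mark, 0.80 at the yellow mark (along the valve's -x axis), 1.60 at the green; grows anticlockwise seen from above. Friction (0.08 N m) holds it where it is left. The arm is 16 mm wide, its top 38 mm above the table.
- lever_post (a point): Centre of the top of the red round knob post at the lever's end: 18 mm diameter, 40 mm tall (38 to 78 mm above the table), 80 mm from the pivot.
- loupe: Loose black loupe with amber glass on top, 42 mm diameter, 35 mm high; origin at the centre of its underside. Leave alone.
- ring_tray: Loose white ceramic ring tray, 110 mm diameter, 12 mm high with a central cone to 50 mm; origin at the centre of its underside. Leave alone.
- medal_case: Loose clear case 85 x 85 x 22 mm with a bronze medal inside; origin at the centre of its underside. Leave alone.
Things that resemble listed ones, but are neither listed nor needed, are in the scene too. What is shaped like the canister but pink is not meant. Several things have the shape of the lid; the one meant has the colours described above.

How it is judged:
On the way, in this order (a step that is already met when the one before it is completed fails the run):
1. the purge lever stands at the yellow half-open mark, before the lid goes into the canister (value of joint purge_lever between 0.69 and 0.91 rad and horizontal distance between lid and canister above 0.1 m), for 0.2 s.
2. the lid is fully down in the canister, its pointers still near the white marks (z of lid in the frame of canister between 0.068 and 0.0765 m and horizontal distance between lid and canister below 0.006 m and angle between lid's own z axis and vertical below 0.1 rad and angle between the x axis of lid and the x axis of canister, either way round below 0.35 rad), for 0.1 s.
At the end, for the whole second after the job is handed in: Lever at 0.80 +- 0.11 rad; lid fully down (origin 68 to 76.5 mm up, within 6 mm of the axis, tilt under 0.1 rad), turned clockwise 0.51 to 0.89 rad from the white marks, collar 0.35 to 1.0 rad, still, and gripped by the fingers with over 2 N (value of joint purge_lever between 0.69 and 0.91 rad and z of lid in the frame of canister between 0.068 and 0.0765 m and horizontal distance between lid and canister below 0.006 m and angle between lid's own z axis and vertical below 0.1 rad and angle between the x axis of lid and the x axis of canister, either way round between 0.51 and 0.89 rad and value of joint collar between 0.35 and 1 rad and contact force between the fingers and lid above 2 N and angular speed of lid below 0.2 rad/s); the arm keeps its last pose, push and grip.
It fails at once if the lid is turned on into the lock (collar past 1.2 rad) (value of joint collar above 1.2 rad).
It fails at once if the loupe, ring tray or medal case is shifted by more than 25 mm (distance of any of loupe, ring_tray, medal_case from where it was at the start of the episode above 0.025 m).
It also fails if it takes over 62 s, if anything falls off the work surface, if the arm or the gripper's body presses on something with over 40 N, if the wrist force passes 120 N, or if a joint passes its speed limit or range.

## Working session

There is one attempt and no reset: what is moved stays moved. The work goes in short steps, each a Python script; the robot and the scene stay as the last script left them, time stands still between calls to the robot, and variables do not carry over. Pictures are saved under pics/ and viewed, at most 10 in all, crops included, and the job is handed in when it is done.

```bash
mkdir -p pics
cat > h.py <<'E'
import numpy as np,cv2,pickle
from cell import r,optics
def grab(n,tag):
    d=optics.get_image(n); pickle.dump(d,open(f'pics/{tag}.pkl','wb')); cv2.imwrite(f'pics/{tag}.png',d['pixels'][:,:,::-1]); return d
def load(t): return pickle.load(open(f'pics/{t}.pkl','rb'))
def K(d): return np.array([[d['fx'],0,d['cx']],[0,d['fy'],d['cy']],[0,0,1.]])
def ray(d,u,v):
    p=cv2.undistortPoints(np.array([[[u,v]]],float),K(d),np.array(d['D'],float))[0,0]
    T=np.array(d['camera_from_world']);R=T[:3,:3];return -R.T@T[:3,3],R.T@np.array([p[0],p[1],1.])
def atz(d,u,v,z):
    c,w=ray(d,u,v);return c+w*(z-c[2])/w[2]
def dep(d,u,v):
    c,w=ray(d,u,v);z=np.median(d['depth'][int(v)-1:int(v)+2,int(u)-1:int(u)+2]);return c+w*z
def tri(o):  # list of (d,u,v)
    A=0;b=0
    for d,u,v in o:
        c,w=ray(d,u,v);w=w/np.linalg.norm(w);P=np.eye(3)-np.outer(w,w);A=A+P;b=b+P@c
    return np.linalg.solve(A,b)
def proj(d,p):
    T=np.array(d['camera_from_world']);R,_=cv2.Rodrigues(T[:3,:3])
    return cv2.projectPoints(np.array(p,float).reshape(-1,3),R,T[:3,3],K(d),np.array(d['D'],float))[0][:,0]
E
python3 - <<'E'
from h import *
for n in('scene','top'):
    d=grab(n,n+'0');c,w=ray(d,280,210);print(n,c,w,d['fx'])
print(r.finger_overhang,r.current_tool_pos(),r.current_ee_rot())
E
```

```text
scene [1.03715473 0.43699672 0.74024395] [-0.53174446 -0.43176562 -0.72868752] 472.44461889621186
top [0.3958251  0.04191297 0.88005512] [ 0.23967733 -0.03735362 -0.97017546] 400.45312774110744
0.022 [ 0.18688678 -0.51696793  0.25282797] [ 9.85008272e-01  1.72506301e-01 -3.70024162e-05 -5.28292877e-04]
```

View pics/top0.png

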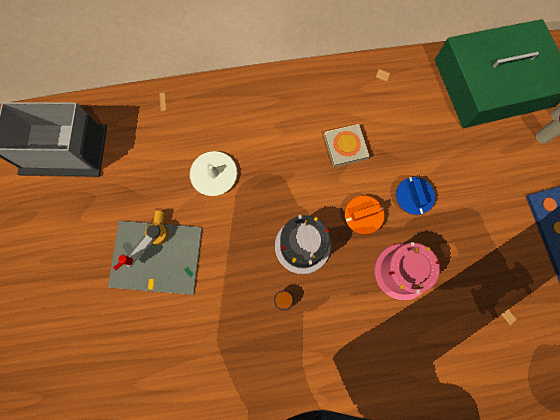

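View pics/scene0.png

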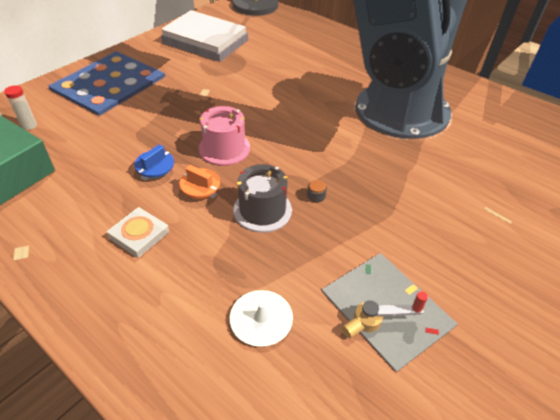

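Top view: blue lid (416,196), its lookalike is orange (365,214). Dark canister (303,243), lookalike pink (408,270). Valve plate (155,258), red knob (122,262). Loupe (285,299), medal case (347,145) and tray (213,173) are to be avoided. Next, enlarged crops.

Run:
```python
from h import *
def crop(i,x,y,w,h,s): return cv2.resize(i[y:y+h,x:x+w],None,fx=s,fy=s,interpolation=cv2.INTER_CUBIC)
t=cv2.imread('pics/top0.png');s=cv2.imread('pics/scene0.png')
# top row: lid top, canister top ; valve
cv2.imwrite('pics/c1.png',np.vstack([np.hstack([crop(t,385,166,66,60,6),crop(t,270,206,66,80,6)[:360]]),np.zeros((4,792,3),np.uint8)]))
a=np.hstack([crop(t,265,200,80,80,5),crop(t,385,160,80,80,5)])
b=np.hstack([crop(s,225,155,80,40,5),crop(s,120,140,80,40,5)])
cv2.imwrite('pics/c1.png',np.vstack([a,b]))
a=np.hstack([crop(t,105,205,100,100,4),crop(s,320,255,100,100,4)])
cv2.imwrite('pics/c2.png',np.hstack([crop(t,105,205,100,100,4),crop(s,320,252,140,116,2.8571)[:331]] if 0 else [crop(t,105,205,100,100,4),np.vstack([crop(s,335,262,100,85,4),np.zeros((60,400,3),np.uint8)])]))
```

```text
(no output)
```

View pics/c1.png

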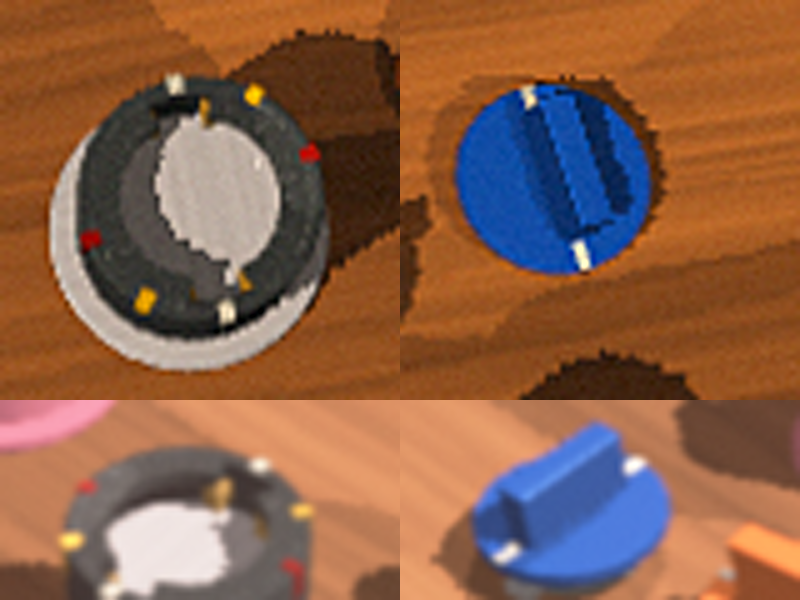

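View pics/c2.png

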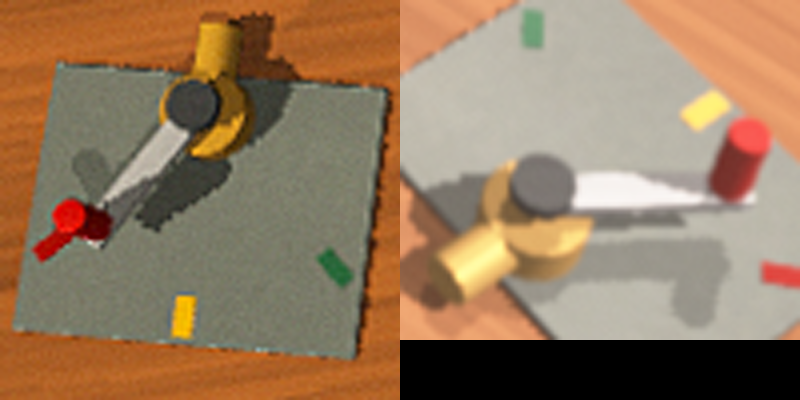

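Crops: the blue lid has white pointers (410.8,179.4)/(421.4,211), so it is the one described. The dark canister's white marks are at (300,217)/(310,262). The lever's knob top is at (122.5,258.8) and the yellow plate mark at (151,284).

Run:
```python
from h import *
np.set_printoptions(precision=4,suppress=True)
t=load('top0');s=load('scene0');o=.4
M=dict(w1=((300.2,216.8),(277,168.2)),w2=((310.4,262.4),(247,193)),y1=((315.8,219),(285.4,177.2)),y2=((294.2,260.2),(239.4,183)),r1=((327,230.8),(283.6,188.4)),r2=((283.4,248),(242.2,172.6)),
 lp1=((410.8,179.4),(166.8,153)),lp2=((421.4,211),(141.2,170.4)),
 cap=((153.25,231),(370.75,307.75)),knob=((122.5,258.75),(422,295.75)),vy=((151,284),(411.5,289.5)),vg=((188.75,271.75),(368.25,269.25)),vr=((116.75,266.75),(431.25,330.5)))
zs=dict(w=.09,y=.09,r=.09,l=.026,c=.045,k=.078,v=.005)
for k,(a,b) in M.items():
    best=None
    for bb in [b]:
        p=tri([(t,a[0]-o,a[1]-o),(s,bb[0]-o,bb[1]-o)])
        e=max(np.linalg.norm(proj(t,p)[0]-np.array(a)+o),np.linalg.norm(proj(s,p)[0]-np.array(bb)+o))
    print(k,p,'err',round(e,2),'top@z',atz(t,a[0]-o,a[1]-o,zs[k[0]]),'sc@z',atz(s,b[0]-o,b[1]-o,zs[k[0]])[:2],'dep',dep(t,*a)[:3])
```

```text
w1 [ 0.5445 -0.0016  0.1602] err 11.62 top@z [ 0.5716 -0.0261  0.09  ] sc@z [ 0.4768 -0.0312] dep [ 0.5711 -0.0269  0.0881]
w2 [ 0.5017 -0.0593  0.012 ] err 12.23 top@z [ 0.4773 -0.0307  0.09  ] sc@z [ 0.571  -0.0271] dep [ 0.4764 -0.0314  0.09  ]
y1 [ 0.533  -0.0143  0.1319] err 21.82 top@z [ 0.5622 -0.0566  0.09  ] sc@z [ 0.486  -0.0008] dep [ 0.5612 -0.0571  0.0906]
y2 [ 0.5188 -0.0361  0.0676] err 22.31 top@z [0.4866 0.0002 0.09  ] sc@z [ 0.5605 -0.0578] dep [ 0.4857 -0.0005  0.09  ]
r1 [ 0.5155 -0.0358  0.0774] err 22.25 top@z [ 0.5348 -0.0746  0.09  ] sc@z [0.5132 0.0176] dep [ 0.534  -0.0754  0.0892]
r2 [ 0.5364 -0.014   0.1216] err 21.83 top@z [0.5139 0.0175 0.09  ] sc@z [ 0.5346 -0.075 ] dep [0.513  0.0168 0.0901]
lp1 [ 0.6034 -0.2511  0.0941] err 8.42 top@z [ 0.6329 -0.2933  0.026 ] sc@z [ 0.5538 -0.3012] dep [ 0.6317 -0.2939  0.0264]
lp2 [ 0.5839 -0.3453 -0.0436] err 8.77 top@z [ 0.5574 -0.2999  0.026 ] sc@z [ 0.6309 -0.2964] dep [ 0.5564 -0.3007  0.0257]
cap [0.599  0.2854 0.0448] err 0.23 top@z [0.5992 0.285  0.045 ] sc@z [0.5989 0.2857] dep [0.5981 0.2841 0.0455]
knob [0.5436 0.3429 0.0773] err 0.03 top@z [0.5435 0.3426 0.078 ] sc@z [0.5441 0.3431] dep [0.5426 0.3419 0.0779]
vy [0.4921 0.3115 0.0065] err 0.3 top@z [0.4925 0.3115 0.005 ] sc@z [0.4906 0.3117] dep [0.4914 0.3106 0.0053]
vg [0.5063 0.227  0.0061] err 0.18 top@z [0.5066 0.2269 0.005 ] sc@z [0.5053 0.227 ] dep [0.5055 0.226  0.0059]
vr [0.5419 0.3811 0.007 ] err 1.43 top@z [0.5412 0.384  0.005 ] sc@z [0.542 0.379] dep [0.5402 0.3831 0.0051]
```

Pairing the half-turn marks correctly, the two views agree to about 1 mm at the stated heights (w1 with the scene's second pixel, and so on). The lever pivot, knob (radius 80 mm) and marks are consistent. Canister centre is (0.524,-0.0287), yaw 0.05; the lever is at about 0.24 rad. Lever first.

```bash
cat >> h.py <<'E'
def Q(phi):  # tool down, jaw line along world angle phi
    a=(phi+np.pi/2)/2; return np.array([np.cos(a),np.sin(a),0,0])
def bestphi(p,phi):
    c=[(abs(j[5]),f) for f in (phi,phi+np.pi,phi-np.pi) if (j:=r.inverse_kinematics(p,Q(f))) is not None]
    return min(c)[1]
E
python3 - <<'E'
from h import *
P=np.array([.599,.2852]);k=lambda a,z=.070:[*(P+.080*np.array([np.cos(a),np.sin(a)])),z]
a0=2.337;phi=bestphi(k(a0,.15),2.62-np.pi/2)
print(phi,r.inverse_kinematics(k(a0,.15),Q(phi)))
r.move_to(k(a0,.16),Q(phi)); r.set_gripper(.7,20); r.move_linear(k(a0)); r.set_gripper(0,20)
print(r.current_opening(),r.current_finger_force(),r.current_contact_force())
for a in np.linspace(a0,2.90,8)[1:]: r.move_linear(k(a),vel=.06)
print(r.current_contact_force(),r.current_tool_pos())
r.set_gripper(.7); r.move_linear(k(2.9,.17)); 
p=[.594,-.2975,.20];f=bestphi(p,.075+np.pi/2); r.set_gripper(.55,80)
r.move_to([.594,-.2975,.20],Q(f)); print(f,r.current_q(),r.current_t())
t=grab('top','top1');s=grab('scene','scene1')
def crop(i,x,y,w,h,s): return cv2.resize(i[y:y+h,x:x+w],None,fx=s,fy=s,interpolation=cv2.INTER_CUBIC)
t=cv2.imread('pics/top1.png');s=cv2.imread('pics/scene1.png');s0=cv2.imread('pics/scene0.png')
cv2.imwrite('pics/c3.png',np.vstack([np.hstack([crop(t,105,205,100,75,4),crop(s,335,262,100,75,4)]),np.hstack([crop(t,385,160,80,60,5),crop(s,120,130,80,60,5)])]))
E
```

```text
1.0492036732051035 [ 4.90318655e-01  6.28248714e-01  1.48270696e+00 -4.44089210e-16
  1.03063698e+00 -5.58885018e-01]
0.1983926181334279 22.090804874897003 [-1.48480485 -0.3870178   4.53435139]
[-0.98147756  1.51106708  5.25295489] [0.52150405 0.30427364 0.07045953]
-1.4957963267948966 [-5.33139964e-01  6.10162741e-01  1.37937229e+00  1.26010875e-04
  1.15218408e+00  9.60999218e-01] 10.5167
```

View pics/c3.png

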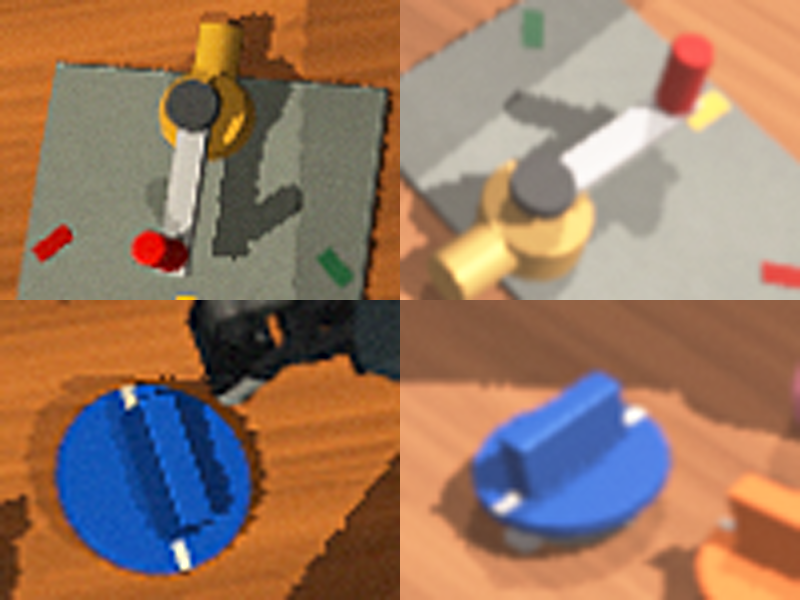

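The lever arm now points at the yellow mark, with the knob top at about (142.1,267.1) in the top view. Next, lid position from plate and bar depth points.

Run:
```python
from h import *
t=load('top1');s=load('scene1')
p=tri([(t,142.1,267.1),(s,335+(691-400)/4-.4,262+50/4-.4)]);print('knob',p,'lever',np.arctan2(p[1]-.2852,p[0]-.599)-2.101)
for n,d,(x0,x1,y0,y1) in(('top',load('top0'),(390,440,165,225)),('scene',load('scene0'),(125,180,135,185))):
    h=cv2.cvtColor(d['pixels'],cv2.COLOR_RGB2HSV)
    m=(h[...,0]>100)&(h[...,0]<125)&(h[...,1]>120)
    W=[]
    for v in range(y0,y1):
        for u in range(x0,x1):
            if m[v,u]:
                c,w=ray(d,u,v);W.append(c+w*d['depth'][v,u])
    W=np.array(W)
    b=W[abs(W[:,2]-.056)<.005][:,:2]
    a=cv2.minAreaRect((b*1000).astype(np.float32));print(n,len(W),'bar',len(b),a,b.mean(0),'z',np.median(W[W[:,2]>.048,2]))
    pl=W[abs(W[:,2]-.026)<.005];c=cv2.minEnclosingCircle((pl[:,:2]*1000).astype(np.float32));print('plate',c,np.median(pl[:,2]))
```

```text
knob [0.52025478 0.30380054 0.0757037 ] lever 0.8086326990375645
top 1110 bar 210 ((594.1546630859375, -295.87567138671875), (59.53728485107422, 17.149328231811523), 4.854977130889893) [ 0.59362744 -0.29553073] z 0.05489442485515994
plate ((594.0514526367188, -296.0752868652344), 44.29481506347656) 0.02532703988930729
scene 790 bar 152 ((596.91552734375, -295.4571838378906), (57.57205581665039, 18.176239013671875), 4.277204990386963) [ 0.59937456 -0.29341569] z 0.05607295882204977
plate ((597.4318237304688, -295.33172607421875), 44.00409698486328) 0.02706677060885493
```

Run:
```python
from h import *
f=.08-np.pi/2
r.move_to([.5945,-.296,.16],Q(f)); r.move_linear([.5945,-.296,.055],vel=.1); print(r.current_contact_force())
r.set_gripper(0,80); print(r.current_opening(),r.current_finger_force())
r.move_linear([.5945,-.296,.21],vel=.15); print(r.current_contact_force(),r.current_opening())
g=.051-np.pi/2
r.move_to([.5242,-.0286,.21],Q(g)); r.sleep(.3); print(r.current_tool_pos(),r.current_q()[5],r.current_t())
t=grab('top','top2');s=grab('scene','scene2')
def crop(i,x,y,w,h,s): return cv2.resize(i[y:y+h,x:x+w],None,fx=s,fy=s,interpolation=cv2.INTER_CUBIC)
t=cv2.imread('pics/top2.png');s=cv2.imread('pics/scene2.png')
cv2.imwrite('pics/c4.png',np.hstack([crop(t,250,170,100,120,4),crop(s,215,100,100,120,4)]))
```

```text
[-0.28655582 -0.09106233  0.1625031 ]
0.16991910061534932 79.84102249145508
[-0.4645312  -0.42289191 -1.56076602] 0.16956555505199764
[ 0.52438776 -0.02919868  0.20987815] 1.3764094204768778 15.05
```

View pics/c4.png

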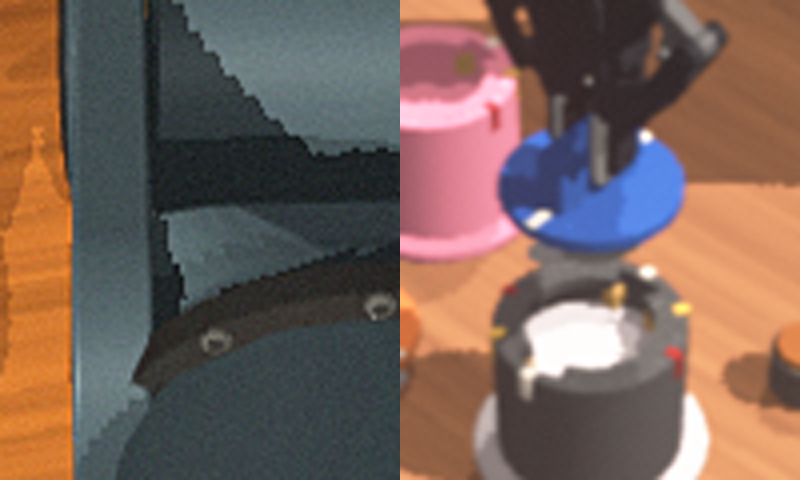

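Scene view: the lid is held upright over the canister, with pointers at about (250,154) and (276.5,134). Checking its offset along the bar.

Run:
```python
from h import *
s=load('scene2');o=.4
a,b=atz(s,250-o,154.25-o,.181),atz(s,276.5-o,134-o,.181);print(a,b,(a+b)/2,np.arctan2(a[1]-b[1],a[0]-b[0]))
h=cv2.cvtColor(s['pixels'],cv2.COLOR_RGB2HSV);m=((h[...,0]>98)&(h[...,0]<125)&(h[...,1]>120)).astype(np.uint8)
m[:, :235]=0;m[:,292:]=0;m[:125]=0;m[165:]=0
vs,us=np.nonzero(m)
print(us.min(),us.max(),vs.min(),vs.max())
# predicted plate silhouette extents for a few centres
th=np.linspace(0,2*np.pi,400)
for c in((.5242,-.0289),(.5262,-.0289),(.5222,-.0289),(.5242,-.0269)):
    P=np.vstack([np.c_[c[0]+.044*np.cos(th),c[1]+.044*np.sin(th),np.full(400,z)] for z in(.173,.181)])
    q=proj(s,P);print(c,q.min(0),q.max(0))
```

```text
[ 0.55954374 -0.02715642  0.181     ] [ 0.48187723 -0.03053955  0.181     ] [ 0.52071049 -0.02884799  0.181     ] 0.04353226224386498
241 285 131 161
(0.5242, -0.0289) [238.24309027 129.86213889] [285.47266382 163.21366305]
(0.5262, -0.0289) [237.49249306 130.33316572] [284.77997392 163.75432998]
(0.5222, -0.0289) [238.99188805 129.39215973] [286.16373329 162.67429493]
(0.5242, -0.0269) [239.01828163 130.29249062] [286.29238523 163.70442902]
```

```bash
cat > ins.py <<'E'
from h import *
import sys
x,y=float(sys.argv[1]),float(sys.argv[2])
r.move_linear([x,y,.150],vel=.1); f0=r.current_contact_force(); print(f0)
for z in np.arange(.146,.1255,-.002):
    r.move_linear([x,y,z],vel=.03); f=r.current_contact_force()-f0; print(round(z,3),f.round(1),r.current_tool_pos().round(4))
    if f[2]>12: break
print(r.current_t())
E
python3 ins.py .5252 -.0288
```

```text
[ 0.06487078  0.10050317 -1.462615  ]
0.146 [-0.4 -0.5  1. ] [ 0.5252 -0.0288  0.1461]
0.144 [ 0.9 -0.8 -1. ] [ 0.5251 -0.0288  0.1439]
0.142 [ 0.  -0.7 -0.5] [ 0.5251 -0.0288  0.1419]
0.14 [-0.1 -0.1  0.1] [ 0.5251 -0.0288  0.1399]
0.138 [-0.9  0.5 -0.2] [ 0.5251 -0.0288  0.1379]
0.136 [ 0.6 -0.6  0.3] [ 0.5251 -0.0288  0.1359]
0.134 [-0.1  0.1 -0.4] [ 0.5252 -0.0288  0.1339]
0.132 [-1.  -0.   0.1] [ 0.5251 -0.0288  0.1319]
0.13 [-0.7 -0.3  0.7] [ 0.5251 -0.0288  0.1299]
0.128 [-0.2  0.4  0.1] [ 0.5251 -0.0288  0.1279]
0.126 [-9.3  0.  23.5] [ 0.5253 -0.0288  0.1277]
18.6833
```

It dropped in without contact and seats at TCP z of about 0.1277. Now turning clockwise in steps.

Run:
```python
from h import *
g=.051-np.pi/2;p=[.5251,-.0288,.1270]
r.move_linear(p,vel=.03);r.sleep(.3)
for d in np.arange(.09,.73,.09):
    r.move_linear(p,Q(g-d),vel=.02) if 0 else r.move_to(p,Q(g-d))
    f=r.current_contact_force();print(round(d,2),f.round(1),r.current_torque().round(2),r.current_q()[5].round(3))
    if np.linalg.norm(f)>50: break
r.sleep(.5);print(r.current_t(),r.current_opening(),r.current_finger_force(),r.current_tool_pos())
grab('top','top3');s=grab('scene','scene3')
s=cv2.imread('pics/scene3.png');t=cv2.imread('pics/top3.png')
cv2.imwrite('pics/c5.png',np.hstack([cv2.resize(s[120:240,215:315],None,fx=4.5,fy=4.5,interpolation=cv2.INTER_CUBIC),cv2.resize(t[195:315,240:310],None,fx=4.5,fy=4.5)]))
```

```text
0.09 [-1.8  0.2  8.4] [ 0.    0.28 -0.14] 1.467
0.18 [-1.7 -0.9  7.9] [-0.12  0.21 -0.11] 1.557
0.27 [-0.9 -0.5  7.7] [-0.1   0.18 -0.13] 1.647
0.36 [-1.1  0.4  8.2] [-0.07  0.17 -0.06] 1.737
0.45 [-0.5 -1.   8.1] [-0.09  0.19 -0.05] 1.827
0.54 [-0.8 -0.   6.7] [-0.09  0.15  0.02] 1.917
0.63 [ 0.3 -0.8  7.4] [-0.01  0.16 -0.02] 2.007
0.72 [-0.2 -0.2  7. ] [0.03 0.13 0.11] 2.097
21.7333 0.16908986763932762 80.12543678283691 [ 0.52581364 -0.02890291  0.12769358]
```

View pics/c5.png

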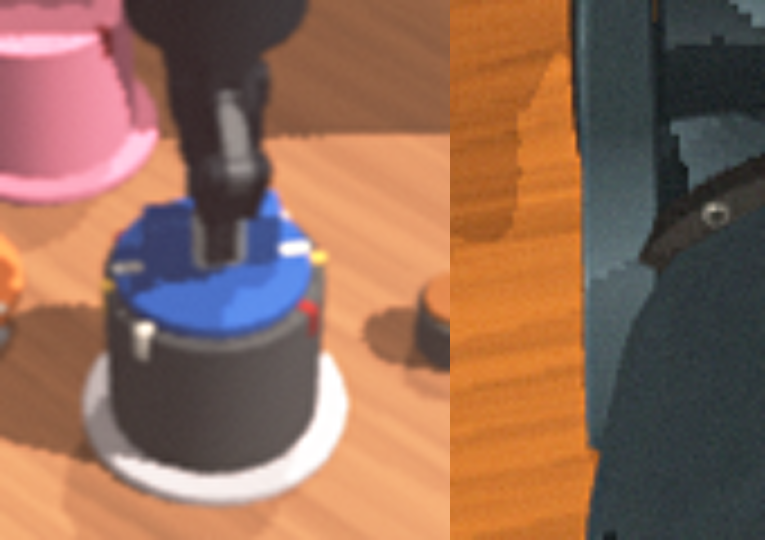

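Pointers at (127,268) and (294,248) in the crop stand beside the yellow marks, and the plate is flush on the rim. One numeric check before handing in.

Run:
```python
from h import *
s=load('scene3');u=lambda x,y:(215+x/4.5-.4,120+y/4.5-.4)
a,b=atz(s,*u(294,248),.098),atz(s,*u(127,268),.098);m=(a+b)/2
al=np.arctan((a-b)[1]/(a-b)[0]);print(a,b,m,'angles',al, 'turn',(.051-al)%np.pi,'z depth',dep(s,215+235/4.5,120+310/4.5))
```

```text
[ 0.49487274 -0.00691103  0.098     ] [ 0.55418674 -0.05301624  0.098     ] [ 0.52452974 -0.02996363  0.098     ] angles -0.6607499979190151 turn 0.7117499979190152 z depth [0.54197715 0.00090835 0.09748821]
```

Turn is 0.71 rad, centre within about 1.5 mm and plate top at 97.5 mm, all in tolerance.

```bash
python3 -c "
from h import *
print(r.current_finger_force());print(r.hand_in())"
```

```text
80.12529015541077
the job is handed in; nothing more can be done
None
```

I've handed the job in, and it returned no verdict: by camera the lever measured about 0.81 rad (yellow is 0.80) and the lid is fully down, turned about 0.71 rad clockwise and still gripped at 80 N; the collar angle could not be read directly.

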